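# Find and release the latched key on the grinder console

## Robot

A 7-joint arm with a two-finger parallel gripper is mounted at the origin on the work surface. World frame = base frame: x ahead of the robot, y to its left, z up, the work surface at z = 0. Lengths are in m, angles in rad, forces in N, time in s.
With the tool pointing down it reaches from about 0.425 to 0.925 m from the base axis. Payload 6.8 kg.
Tool frame: the origin (TCP) lies at the very end of the fingers, on their centre line; the grasp point (between the pads) lies 19 mm behind it (hold_point_z is the distance from the TCP to the grasp point, in m); z points along the fingers, y is the direction in which the jaws open and shut (so a half turn about z gives the same grasp; the last joint's range is limited). The gripper opens to 85 mm and grips with 20 to 120 N. Pads are 22 mm wide; open, the fingers measure 114 mm over their backs; the gripper's body (76 mm by 85 mm) begins 54 mm behind the grasp point. The pads swing forward as they close: fully open they stand 13 mm farther back than shut.
Start: joints at [-1.455, 0.477, 0.022, 1.555, -0.011, 1.109, -0.083], TCP at [0.15, 0.658, 0.2] pointing down, gripper open.
Joint ranges: [-2.96, 2.96], [-0.34, 2.1], [-1.41, 1.46], [0.24, 2.44], [-1.37, 4.51], [0.17, 1.92], [-2.96, 2.96]. Speed limits (rad/s): [2.39, 2.39, 3.14, 3.14, 3.14, 3.14, 3.14].

## Interface

Orientations are given as a unit quaternion [w, x, y, z].
In Python, from station import get_obs, read_camera, calibration, hand_in, regions_of, hold_point_z gives the robot as it stands.
- The arm moves only by the tool send_rows, never from a script. Its argument "motion" is text: rows parted by semicolons, each of 7 numbers parted by spaces: the shift along the world's x, y, z in cm, then the turn, a rotation vector about the world's x, y, z in degrees, then the closure, from 0 (fully open) to 1 (shut). In form: dx dy dz rx ry rz fingers; .... A call has 1 to 20 rows; each row shifts and turns the pose as measured when the row begins; what a row does not reach is not made up. A row lasts 1/12 s, in which the tool goes at most 41.7 mm and 7.16 degrees, less where a joint would pass 70% of its speed; a pose out of reach is approached as far as the arm can. A call is refused whole if a number of a shift passes 4.17 or a number of a turn 7.16, either way. A call with a gripper value outside its range is refused whole. The fingers move at their own pace and stop on an object; "newtons" is the grip in N (left out, the last holds). Time passes only in rows, so rows that do not move let the fingers close. It gives the time, the measured TCP pose, the force and the opening at its end, in the units of the state.
- get_obs(): the state, without advancing time (a new reading comes with each control period).
- read_camera(name): name is "side" or "top" or "wrist"; returns the picture (420x560x3 uint8, red, green, blue); there is no depth.
- calibration(name): a dict with "mtx" (3x3 intrinsics, pixels), "R" (3x3) and "t" (3): a world point X has camera coordinates R X + t; the wrist camera has in their place "hand_eye" (4x4, takes a point from camera to tool coordinates, whose origin is the TCP and whose axes are the flange's). Camera axes: x right, y down, z forward; pixel columns grow to the right and rows downward; lengths in m; the calibration is good to about 2 mm. The wrist camera is an equidistant fisheye: a pixel r from the principal point sees the ray r / f radians off the axis. A picture is of the moment at which its call begins: read the wrist's pose just before it. calibration takes no time and is no camera call.
- hand_in(): hands the job in, once; it reports no verdict.
Trained networks look in the newest picture that a camera, given by its name, has taken for a name from the list of things; names that differ only in an ending like _2 or _b are one class to them, and where a whole thing is asked for, a point or a joint stands for the part that bears it (a point fixed in the world has none). Each returns a list of dicts, best first, with "conf" (0 to 1); they miss things now and then, are a little off and sometimes report something else, mostly with a low value. They report only what shows in the picture. A call takes as long as a camera call.
- regions_of(thing, camera): "region" (420x560 bool, what is visible of it) and "point" ([column, row] in pixels, amid what is visible of it).
The state is a dict: "t": time; "q": joint angles; "joint_vel": joint speeds; "joint_torque": joint torques, N m; "eef_pos": TCP position; "tool_rot": TCP orientation; "contact_force": force on the tool from outside, world axes, zero at the start; "torque": the same for the moment, N m; "gripper_width": opening from 0.0 (shut) to 1.0 (fully open).
Only numpy, scipy, OpenCV 4.12 (cv2) and the standard library are available. Lean on these libraries where they do the work, as an engineer would, in place of code of your own. Each camera call takes 0.05 s, during which the arm holds its last target.

## Task

One of the four identical keys on the green grinder console is still latched down. With the fingertips, tap the four keys lightly in turn, from the robot's left to its right, to find the one that sits low; after all four taps, press that one to its stop and let go so that it springs up level with the others. Do not push any other key well down, and leave the loose things lying about where they are.

Things in the scene. Friction and masses are not known exactly. Their poses are not given: they have to be found in the camera images.
- console: Pale green control console of a grinding machine, bolted to the bench: box 160 mm deep (its x), 230 mm wide (y), 55 mm high. Origin: centre of underside; z up, x away from the robot at yaw 0, y to its left; turned up to 20 degrees. The row of four keys runs along its y, 30 mm nearer the robot than its centre; behind the keys stand two loose things up to 45 mm high.
- place_1 (a point): Key place 1 of 4, counted from the robot's left (console +y) to its right, 42 mm apart: centre of that key's top face when fully up, 14 mm above the console's top, 69 mm above the bench. A latched key rests 4 mm lower and yields only above about 5 N; pressed its last 3 mm (6 to 8 N) it unlatches just before the stop, pushes back with about 12 N, and springs fully up when the finger leaves.
- place_2 (a point): Key place 2 of 4, counted from the robot's left (console +y) to its right, 42 mm apart: centre of that key's top face when fully up, 14 mm above the console's top, 69 mm above the bench. A latched key rests 4 mm lower and yields only above about 5 N; pressed its last 3 mm (6 to 8 N) it unlatches just before the stop, pushes back with about 12 N, and springs fully up when the finger leaves.
- place_3 (a point): Key place 3 of 4, counted from the robot's left (console +y) to its right, 42 mm apart: centre of that key's top face when fully up, 14 mm above the console's top, 69 mm above the bench. A latched key rests 4 mm lower and yields only above about 5 N; pressed its last 3 mm (6 to 8 N) it unlatches just before the stop, pushes back with about 12 N, and springs fully up when the finger leaves.
- place_4 (a point): Key place 4 of 4, counted from the robot's left (console +y) to its right, 42 mm apart: centre of that key's top face when fully up, 14 mm above the console's top, 69 mm above the bench. A latched key rests 4 mm lower and yields only above about 5 N; pressed its last 3 mm (6 to 8 N) it unlatches just before the stop, pushes back with about 12 N, and springs fully up when the finger leaves.
- key_a: One of four identical grey push keys; the letter tells neither its place nor whether it is latched. Cap 28 mm (console x) by 22 mm (y), flat top, in a black surround 40 x 32 mm, 5 mm high. Origin: centre of the cap's top face, z up. Moves straight down only, 7 mm at most. Free, it stands 14 mm above the console, gives from about 4 N, is fully down at about 12 N and springs back.
- key_b: One of four identical grey push keys; the letter tells neither its place nor whether it is latched. Cap 28 mm (console x) by 22 mm (y), flat top, in a black surround 40 x 32 mm, 5 mm high. Origin: centre of the cap's top face, z up. Moves straight down only, 7 mm at most. Free, it stands 14 mm above the console, gives from about 4 N, is fully down at about 12 N and springs back.
- key_c: One of four identical grey push keys; the letter tells neither its place nor whether it is latched. Cap 28 mm (console x) by 22 mm (y), flat top, in a black surround 40 x 32 mm, 5 mm high. Origin: centre of the cap's top face, z up. Moves straight down only, 7 mm at most. Free, it stands 14 mm above the console, gives from about 4 N, is fully down at about 12 N and springs back.
- key_d: One of four identical grey push keys; the letter tells neither its place nor whether it is latched. Cap 28 mm (console x) by 22 mm (y), flat top, in a black surround 40 x 32 mm, 5 mm high. Origin: centre of the cap's top face, z up. Moves straight down only, 7 mm at most. Free, it stands 14 mm above the console, gives from about 4 N, is fully down at about 12 N and springs back.
- flange: Loose steel clamping flange, ring of 38 mm diameter, 12 mm high, on the console behind the keys. Leave it alone. Origin: centre of underside.
- pot: Loose small white pot, 40 mm diameter, 42 mm high, on the console behind the keys. Leave it alone. Origin: centre of underside.
- bar: Loose bar of polishing compound, 120 x 40 x 35 mm, on the bench just right of the console. Leave it alone. Origin: centre of underside.
- can: Loose closed can, 60 mm diameter, 75 mm high, standing just left of the console. Leave it alone. Origin: centre of underside.
- wrench: Loose open wrench lying in front of the console, on the robot's side. Leave it alone. Origin: underside, on its length.
- louvre: Loose stainless louvred panel, 250 x 120 x 12 mm, flat on the bench to the left. Leave it alone. Origin: centre of underside.
- wheel: Loose spare grinding wheel, 150 mm diameter, 20 mm thick, flat on the bench to the right. Leave it alone. Origin: centre of underside.

How it is judged:
On the way, in this order (a step that is already met when the one before it is completed fails the run):
1. key at place 1 (from the left) is touched by the fingers with at least 0.5 N, the latched key still being down (z of key_c in the frame of console below 0.0665 m and ((contact force between the fingers and key_a above 0.5 N and horizontal distance between key_a and place_1 below 0.01 m) or (contact force between the fingers and key_b above 0.5 N and horizontal distance between key_b and place_1 below 0.01 m) or (contact force between the fingers and key_c above 0.5 N and horizontal distance between key_c and place_1 below 0.01 m) or (contact force between the fingers and key_d above 0.5 N and horizontal distance between key_d and place_1 below 0.01 m))), for 0.02 s.
2. key at place 2 (from the left) is touched by the fingers with at least 0.5 N, the latched key still being down (z of key_c in the frame of console below 0.0665 m and ((contact force between the fingers and key_a above 0.5 N and horizontal distance between key_a and place_2 below 0.01 m) or (contact force between the fingers and key_b above 0.5 N and horizontal distance between key_b and place_2 below 0.01 m) or (contact force between the fingers and key_c above 0.5 N and horizontal distance between key_c and place_2 below 0.01 m) or (contact force between the fingers and key_d above 0.5 N and horizontal distance between key_d and place_2 below 0.01 m))), for 0.02 s.
3. key at place 3 (from the left) is touched by the fingers with at least 0.5 N, the latched key still being down (z of key_c in the frame of console below 0.0665 m and ((contact force between the fingers and key_a above 0.5 N and horizontal distance between key_a and place_3 below 0.01 m) or (contact force between the fingers and key_b above 0.5 N and horizontal distance between key_b and place_3 below 0.01 m) or (contact force between the fingers and key_c above 0.5 N and horizontal distance between key_c and place_3 below 0.01 m) or (contact force between the fingers and key_d above 0.5 N and horizontal distance between key_d and place_3 below 0.01 m))), for 0.02 s.
4. key at place 4 (from the left) is touched by the fingers with at least 0.5 N, the latched key still being down (z of key_c in the frame of console below 0.0665 m and ((contact force between the fingers and key_a above 0.5 N and horizontal distance between key_a and place_4 below 0.01 m) or (contact force between the fingers and key_b above 0.5 N and horizontal distance between key_b and place_4 below 0.01 m) or (contact force between the fingers and key_c above 0.5 N and horizontal distance between key_c and place_4 below 0.01 m) or (contact force between the fingers and key_d above 0.5 N and horizontal distance between key_d and place_4 below 0.01 m))), for 0.02 s.
5. the latched key has sprung up: all four keys stand fully up (within 1.5 mm) (z of each of key_a, key_b, key_c, key_d in the frame of console above 0.0675 m), for 0.2 s.
At the end, for the whole second after the job is handed in: All four keys stand fully up, within 1.5 mm of 69 mm above the bench, and every loose thing is within 20 mm of where it started (all of step 5 and distance of each of flange, pot, bar, can, wrench, louvre, wheel from where it was at the start of the episode below 0.02 m); the robot touches nothing.
It fails at once if a free key is pushed more than 5.5 mm down (z of any of key_a, key_b, key_d in the frame of console below 0.0635 m).
It fails at once if a loose thing is moved more than 20 mm, or lifted or carried (not (distance of each of flange, pot, bar, can, wrench, louvre, wheel from where it was at the start of the episode below 0.02 m)).
It also fails if it takes over 48 s, if anything falls off the work surface, if the arm or the gripper's body presses on something with over 40 N, if the wrist force passes 120 N, or if a joint passes its speed limit or range.

## Working session

There is one attempt and no reset: what is moved stays moved. The work goes in short steps, Python scripts to look and compute and a tool call to move; the robot and the scene stay as the last step left them, time stands still between calls to the robot, and variables do not carry over. Pictures are saved under pics/ and viewed, and the job is handed in when it is done.

Besides the shell and the picture viewer there is one more tool, called after ">>>" as name(argument=value, ...) on one line, values as JSON. send_rows: Moves the arm, as the interface text tells. Its arguments: {"type":"object","properties":{"motion":{"type":"string"},"newtons":{"type":"number"}},"required":["motion"]}

```bash
mkdir -p pics; ls; python3 - <<'E'
from station import *
import cv2,numpy as np
o=get_obs();print({k:np.round(v,3).tolist() for k,v in o.items()})
for c in ["side","top"]:
    im=read_camera(c);cv2.imwrite(f"pics/{c}0.png",im[:,:,::-1])
    k=calibration(c);print(c,{a:np.round(b,4).tolist() for a,b in k.items()})
    for th in ["console","key_a"]:
        for r in regions_of(th,c):
            print(c,th,round(r["conf"],2),r["point"],r["region"].sum())
E
```

```text
pics
{'t': 0.0, 'q': [-1.455, 0.478, 0.022, 1.556, -0.012, 1.109, -0.083], 'joint_vel': [0.002, 0.001, 0.001, 0.001, 0.001, 0.003, -0.0], 'joint_torque': [-0.0, -59.644, 1.608, -28.121, 0.012, 0.009, -0.0], 'eef_pos': [0.15, 0.658, 0.199], 'tool_rot': [-0.0, 0.112, 0.994, -0.001], 'contact_force': [0.197, 0.579, 0.091], 'torque': [0.008, -0.057, 0.016], 'gripper_width': 0.995}
side {'mtx': [[389.6773, 0.0, 273.8294], [0.0, 389.6773, 212.9622], [0.0, 0.0, 1.0]], 'R': [[0.9959, -0.0894, -0.0115], [-0.0543, -0.4923, -0.8687], [0.072, 0.8658, -0.4952]], 't': [-0.5434, 0.1228, 0.9532]}
side console 0.8 [267.3, 223.0] 2490
top {'mtx': [[385.1171, 0.0, 276.9135], [0.0, 385.1171, 208.0361], [0.0, 0.0, 1.0]], 'R': [[0.004, -0.9995, 0.0326], [-0.9855, -0.0094, -0.1696], [0.1698, -0.0314, -0.985]], 't': [-0.0101, 0.5454, 0.9876]}
top console 0.74 [232.4, 211.6] 4172
top console 0.7 [173.3, 209.2] 500
top key_a 0.71 [215.0, 195.2] 137
top key_a 0.54 [240.1, 225.0] 60
top key_a 0.5 [223.7, 226.4] 72
top key_a 0.41 [255.9, 221.6] 88
```

View pics/top0.png

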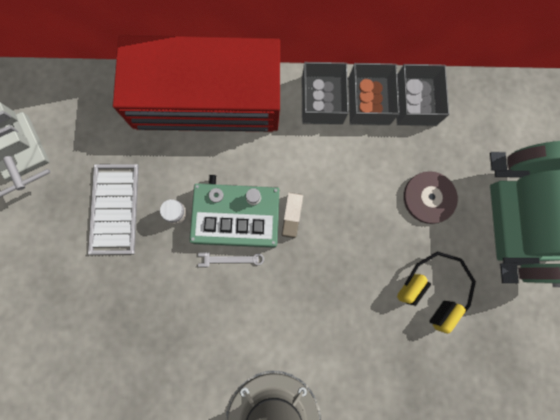

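View pics/side0.png

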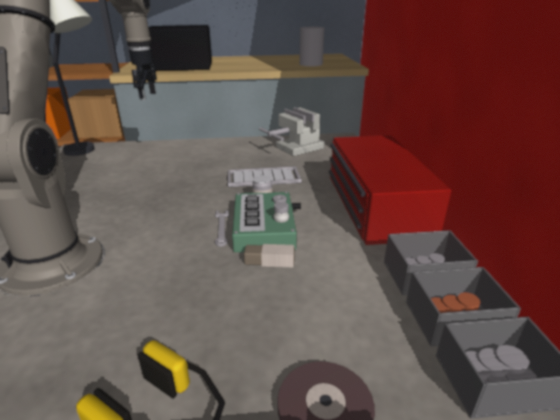

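```bash
python3 - <<'E'
import cv2
a=cv2.imread("pics/top0.png")[150:280,150:310];b=cv2.imread("pics/side0.png")[150:280,180:350]
cv2.imwrite("pics/tc.png",cv2.resize(a,None,fx=4.9,fy=4.6,interpolation=3)[:600])
cv2.imwrite("pics/sc.png",cv2.resize(b,None,fx=4.6,fy=4.6,interpolation=3))
E
```

```text
(no output)
```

View pics/tc.png

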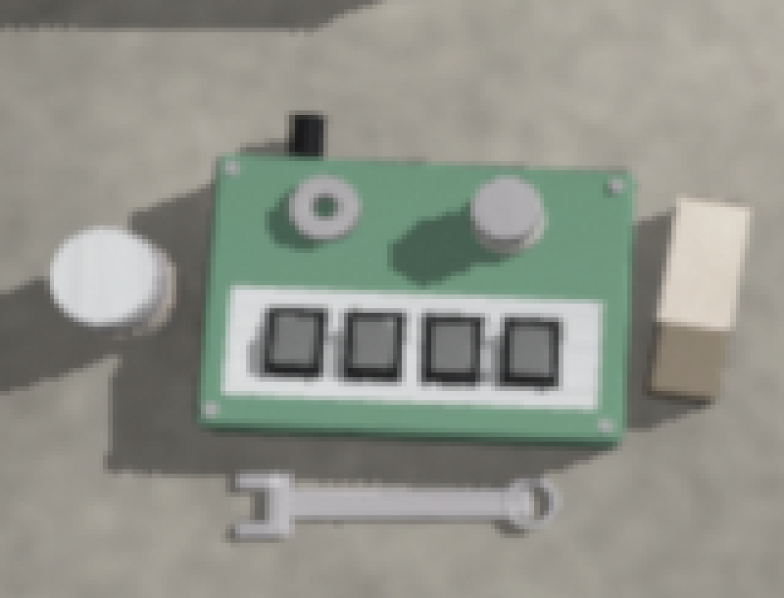

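View pics/sc.png

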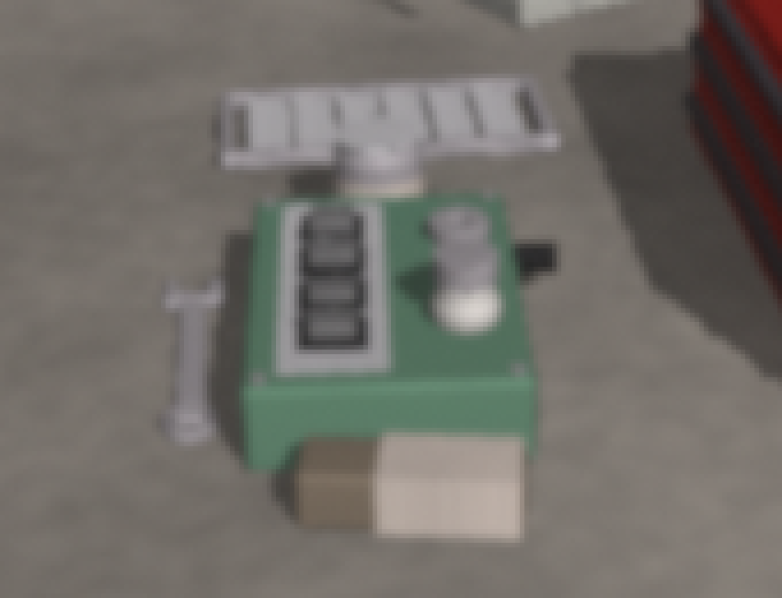

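The top view shows the console near (235,213), with the four keys at about (210,224) to (258,226). The flange and pot stand behind them, the can is on the left, the bar on the right and the wrench in front. Next I fit the console pose from its corners and the keys.

```bash
cat > h.py <<'E'
from station import *
import cv2,numpy as np
from scipy.optimize import least_squares
from scipy.spatial.transform import Rotation as Ro
def ray(c,uv,z):
    k=calibration(c);d=k["R"].T@np.linalg.inv(k["mtx"])@np.array([*uv,1.]);o=-k["R"].T@k["t"]
    return o+d*(z-o[2])/d[2]
def world(p,L):
    x,y,a=p;L=np.asarray(L,float);c,s=np.cos(a),np.sin(a)
    return np.c_[x+c*L[:,0]-s*L[:,1],y+s*L[:,0]+c*L[:,1],L[:,2]]
KEYS=np.array([[-.03,y,.069] for y in (.063,.021,-.021,-.063)])
COR=np.array([[.08,.115,.055],[.08,-.115,.055],[-.08,-.115,.055],[-.08,.115,.055]])
def proj(c,X):
    k=calibration(c);q=X@k["R"].T+k["t"];q=q@k["mtx"].T;return q[:,:2]/q[:,2:]
E
python3 - <<'E'
from h import *
T=lambda l,fx,fy,ox,oy:np.array([[u/fx+ox-.4,v/fy+oy-.4] for u,v in l])
top=T([(297,340),(375,343),(452,348),(531,351),(220,157),(634,172),(622,434),(202,426)],4.9,4.6,150,150)
side=T([(333,222),(333,256),(333,293),(336,328),(500,200),(533,377),(248,386),(262,205)],4.6,4.6,180,150)
L=np.r_[KEYS,COR]
for n,cs in (("top",[("top",top)]),("side",[("side",side)]),("both",[("top",top),("side",side)])):
    f=lambda p:np.concatenate([(proj(c,world(p,L))-m).ravel() for c,m in cs])
    r=least_squares(f,[.6,.1,0]);print(n,r.x.round(4),np.degrees(r.x[2]).round(2));print(r.fun.reshape(-1,2).round(1).tolist())
print(world(r.x,KEYS).round(4))
E
```

```text
top [ 0.527   0.1043 -0.0266] -1.52
[[-0.3, 0.2], [0.0, 0.1], [0.5, -0.4], [0.5, -0.5], [-0.9, -0.8], [0.5, -0.9], [1.1, 1.7], [-1.4, 0.5]]
side [ 0.5272  0.1005 -0.037 ] -2.12
[[0.0, -1.0], [0.1, -1.3], [0.2, -1.8], [-0.4, -1.3], [1.0, -1.3], [2.0, 2.2], [-1.5, 2.7], [-1.4, -0.6]]
both [ 0.5271  0.1035 -0.0309] -1.77
[[-0.1, 0.0], [0.3, 0.0], [0.7, -0.4], [0.8, -0.5], [-0.5, -1.0], [0.9, -0.7], [1.3, 1.9], [-1.2, 0.3], [-0.2, -1.4], [-0.0, -1.8], [0.1, -2.3], [-0.4, -1.8], [0.6, -1.8], [2.1, 1.4], [-1.3, 2.1], [-1.7, -0.9]]
[[0.4991 0.1674 0.069 ]
 [0.4978 0.1254 0.069 ]
 [0.4965 0.0834 0.069 ]
 [0.4952 0.0415 0.069 ]]
```

>>> send_rows(motion="1.9 -2.6 0 0 0 0.6 1;1.9 -2.6 0 0 0 0.6 1;1.9 -2.6 0 0 0 0.6 1;1.9 -2.6 0 0 0 0.6 1;1.9 -2.6 0 0 0 0.6 1;1.9 -2.6 0 0 0 0.6 1;1.9 -2.6 0 0 0 0.6 1;1.9 -2.6 0 0 0 0.6 1;1.9 -2.6 0 0 0 0.6 1;1.9 -2.6 0 0 0 0.6 1;1.9 -2.6 0 0 0 0.6 1;1.9 -2.6 0 0 0 0.6 1;1.9 -2.6 0 0 0 0.6 1;1.9 -2.6 0 0 0 0.6 1;1.9 -2.6 0 0 0 0.6 1;1.9 -2.6 0 0 0 0.6 1;1.9 -2.6 0 0 0 0.6 1;1.9 -2.6 0 0 0 0.6 1", newtons=40)

```text
t: 1.8
eef_pos: [0.4948, 0.1725, 0.2003]
tool_rot: [-0.001, 0.005, 1.0, 0.003]
contact_force: [1.2, -0.3, 0.2]
gripper_width: -0.001
```

>>> send_rows(motion="0 0 0 0 0 -0.8 1;0 0 0 0 0 0 1")

```text
t: 1.97
eef_pos: [0.499, 0.1645, 0.2009]
tool_rot: [0.001, 0.018, 1.0, 0.002]
contact_force: [-0.4, 0.7, 0.2]
gripper_width: -0.0
```

```bash
python3 - <<'E'
from h import *
o=get_obs();print({k:np.round(o[k],4).tolist() for k in ("t","eef_pos","tool_rot","contact_force")})
im=read_camera("wrist");cv2.imwrite("pics/w1.png",im[:,:,::-1])
k=calibration("wrist");print(k)
for r in regions_of("key_a","wrist"): print(round(r["conf"],2),np.round(r["point"],1),r["region"].sum())
np.savez("w1",im=im,p=o["eef_pos"],q=o["tool_rot"])
E
```

```text
{'t': 1.9667, 'eef_pos': [0.499, 0.1645, 0.2009], 'tool_rot': [0.0005, 0.0181, 0.9998, 0.002], 'contact_force': [-0.3879, 0.7305, 0.1763]}
{'mtx': array([[325.1922621 ,   0.        , 272.58125678],
       [  0.        , 325.1922621 , 202.17004255],
       [  0.        ,   0.        ,   1.        ]]), 'hand_eye': array([[ 8.06487336e-04, -9.64515148e-01, -2.64026284e-01,
         6.70157638e-02],
       [ 9.99998686e-01,  4.06500165e-04,  1.56958127e-03,
         9.58873456e-05],
       [-1.40655818e-03, -2.64027203e-01,  9.64514208e-01,
        -1.74268707e-01],
       [ 0.00000000e+00,  0.00000000e+00,  0.00000000e+00,
         1.00000000e+00]])}
0.97 [234.1 186.2] 693
0.8 [278. 183.] 666
0.7 [194.2 185.5] 595
0.67 [152.7 185.3] 622
```

View pics/w1.png

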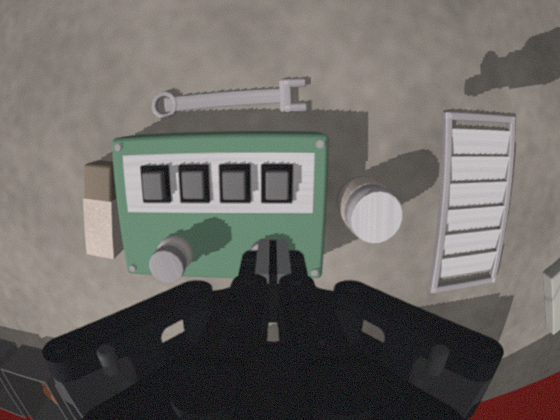

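The wrist view shows all four keys in a row at rows 183–186, columns 155, 195, 234 and 278. The image is turned half round, so place 1 is at column 278.

```bash
cat >> h.py <<'E'
def wray(uv,p,q,z):
    k=calibration("wrist");K=k["mtx"];x=(np.asarray(uv)-K[:2,2])/K[0,0];r=np.hypot(*x)
    d=np.r_[x/r*np.sin(r),np.cos(r)] if r>0 else np.array([0,0,1.])
    R=Ro.from_quat([q[1],q[2],q[3],q[0]]).as_matrix();H=k["hand_eye"]
    o=p+R@H[:3,3];d=R@H[:3,:3]@d
    return o+d*(z-o[2])/d[2]
E
python3 - <<'E'
from h import *
w=np.load("w1.npz");p,q=w["p"],w["q"]
kp=[(278,183),(234.5,183),(194.5,183.5),(155.5,184)]
for r in regions_of("key_a","wrist"):
    v,u=np.nonzero(r["region"]);print(u.min(),u.max(),v.min(),v.max(),u.mean().round(1),v.mean().round(1), wray((u.mean(),v.mean()),p,q,.069).round(4))
cor=[(326,277),(125,277),(116,138),(326,135)]
g=[wray(c,p,q,.055) for c in cor];print(np.round(g,4))
a=w["im"][120:230,110:330];cv2.imwrite("pics/w1c.png",cv2.resize(a,None,fx=3.6,fy=3.6,interpolation=3)[:,:,::-1])
E
```

```text
223 246 170 199 234.2 184.3 [0.4968 0.1286 0.069 ]
266 288 170 199 276.8 184.4 [0.4984 0.1697 0.069 ]
182 204 171 198 193.1 184.3 [0.4949 0.0878 0.069 ]
143 165 171 199 154.1 184.8 [0.4935 0.0466 0.069 ]
[[ 0.6091  0.2218  0.055 ]
 [ 0.6063 -0.0151  0.055 ]
 [ 0.4434  0.002   0.055 ]
 [ 0.453   0.2202  0.055 ]]
```

View pics/w1c.png

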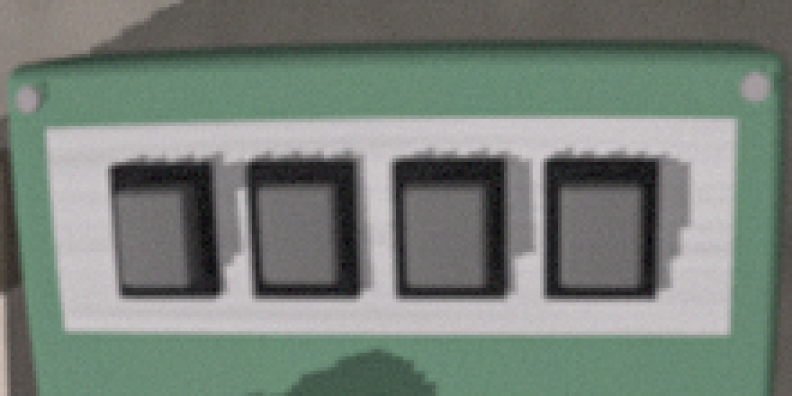

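>>> send_rows(motion="0 0.2 -2.5 0 0 0 1;0 0.2 -2.5 0 0 0 1;0 0 -2.5 0 0 0 1;0 0 -2.5 0 0 0 1;0 0 -1 0 0 0 1;0 0 -0.5 0 0 0 1;0 0 0 0 0 0 1;0 0 0 0 0 0 1")

```text
t: 2.78
eef_pos: [0.4948, 0.1828, 0.0844]
tool_rot: [0.002, 0.006, 1.0, 0.006]
contact_force: [0.2, -0.4, 0.0]
gripper_width: 0.003
```

>>> send_rows(motion="0.3 -1.4 0 0 0 -1 1;0 0 0 0 0 0 1;0 0 0 0 0 0 1")

```text
t: 3.03
eef_pos: [0.4999, 0.1692, 0.0875]
tool_rot: [0.004, 0.015, 1.0, 0.007]
contact_force: [-0.2, -0.3, 0.5]
gripper_width: 0.005
```

```bash
python3 - <<'E'
from h import *
for i in range(3):
    o=get_obs();print({k:np.round(o[k],4).tolist() for k in ("t","eef_pos","tool_rot","contact_force","joint_vel")})
E
```

```text
{'t': 3.0333, 'eef_pos': [0.4999, 0.1692, 0.0875], 'tool_rot': [0.0042, 0.0151, 0.9999, 0.0072], 'contact_force': [-0.1629, -0.2574, 0.5081], 'joint_vel': [0.0299, -0.0211, 0.0274, -0.0023, 0.0184, 0.0069, 0.0024]}
{'t': 3.0333, 'eef_pos': [0.4999, 0.1692, 0.0875], 'tool_rot': [0.0042, 0.0151, 0.9999, 0.0072], 'contact_force': [-0.1629, -0.2574, 0.5081], 'joint_vel': [0.0299, -0.0211, 0.0274, -0.0023, 0.0184, 0.0069, 0.0024]}
{'t': 3.0333, 'eef_pos': [0.4999, 0.1692, 0.0875], 'tool_rot': [0.0042, 0.0151, 0.9999, 0.0072], 'contact_force': [-0.1629, -0.2574, 0.5081], 'joint_vel': [0.0299, -0.0211, 0.0274, -0.0023, 0.0184, 0.0069, 0.0024]}
```

>>> send_rows(motion="0 0 -0.5 -0.8 0.5 0 1")

```text
t: 3.12
eef_pos: [0.501, 0.1681, 0.084]
tool_rot: [0.001, 0.016, 1.0, 0.001]
contact_force: [-0.3, -0.3, -0.4]
gripper_width: -0.002
```

>>> send_rows(motion="0 0 0 0 0 0 1")

```text
t: 3.2
eef_pos: [0.5013, 0.1686, 0.0839]
tool_rot: [0.001, 0.016, 1.0, 0.0]
contact_force: [-0.5, 0.4, -0.6]
gripper_width: 0.003
```

>>> send_rows(motion="0 0 0 0 0 0 1")

```text
t: 3.28
eef_pos: [0.5017, 0.1687, 0.0841]
tool_rot: [0.001, 0.016, 1.0, 0.0]
contact_force: [1.3, -0.9, -0.5]
gripper_width: -0.0
```

>>> send_rows(motion="-0.2 0 -0.5 0 0 0 1;-0.1 0 -0.5 0 0 0 1;0 0 0 0 0 0 1")

```text
t: 3.53
eef_pos: [0.4985, 0.1694, 0.0733]
tool_rot: [0.001, 0.016, 1.0, 0.0]
contact_force: [-0.4, 0.2, -0.2]
gripper_width: -0.005
```

>>> send_rows(motion="0 0 -0.2 0 0 0 1;0 0 0 0 0 0 1")

```text
t: 3.7
eef_pos: [0.4978, 0.1694, 0.0704]
tool_rot: [0.001, 0.016, 1.0, 0.0]
contact_force: [-0.4, 0.5, -0.8]
gripper_width: 0.001
```

>>> send_rows(motion="0 0 -0.1 0 0 0 1")

```text
t: 3.78
eef_pos: [0.4978, 0.1694, 0.0693]
tool_rot: [0.001, 0.016, 1.0, 0.0]
contact_force: [-0.7, 0.5, 0.0]
gripper_width: -0.001
```

>>> send_rows(motion="0 0 -0.1 0 0 0 1")

```text
t: 3.87
eef_pos: [0.4977, 0.1694, 0.0682]
tool_rot: [0.001, 0.016, 1.0, 0.0]
contact_force: [0.4, 0.0, 0.6]
gripper_width: -0.003
```

>>> send_rows(motion="0 0 -0.1 0 0 0 1")

```text
t: 3.95
eef_pos: [0.4978, 0.1694, 0.0672]
tool_rot: [0.001, 0.016, 1.0, 0.0]
contact_force: [0.6, -0.0, -0.0]
gripper_width: 0.001
```

>>> send_rows(motion="0 0 -0.1 0 0 0 1")

```text
t: 4.03
eef_pos: [0.4978, 0.1694, 0.0661]
tool_rot: [0.001, 0.016, 1.0, 0.0]
contact_force: [0.2, 0.1, 0.8]
gripper_width: 0.0
```

>>> send_rows(motion="0 0 -0.1 0 0 0 1")

```text
t: 4.12
eef_pos: [0.4979, 0.1694, 0.065]
tool_rot: [0.001, 0.016, 1.0, 0.0]
contact_force: [-0.6, 0.5, 0.1]
gripper_width: 0.002
```

>>> send_rows(motion="0 0 -0.05 0 0 0 1")

```text
t: 4.2
eef_pos: [0.4979, 0.1694, 0.0644]
tool_rot: [0.001, 0.016, 1.0, 0.0]
contact_force: [0.1, 0.3, 0.1]
gripper_width: -0.003
```

```bash
python3 - <<'E'
from h import *
o=get_obs();print(o["t"],o["eef_pos"],o["contact_force"])
im=read_camera("side");cv2.imwrite("pics/s2.png",cv2.resize(im[130:270,180:350],None,fx=4.2,fy=4.2,interpolation=3)[:,:,::-1])
im=read_camera("wrist");cv2.imwrite("pics/w2.png",im[:,:,::-1])
E
```

```text
4.2 [0.49790769 0.16941425 0.06441907] [0.10515554 0.2533744  0.10397694]
```

View pics/s2.png

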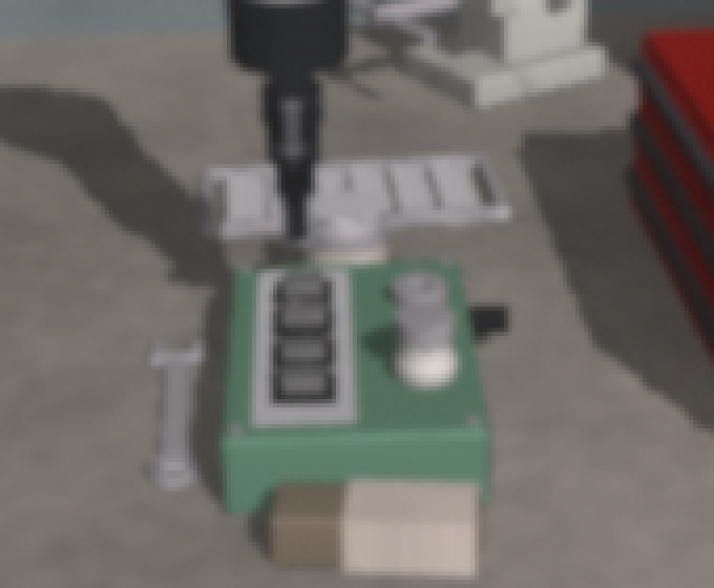

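View pics/w2.png

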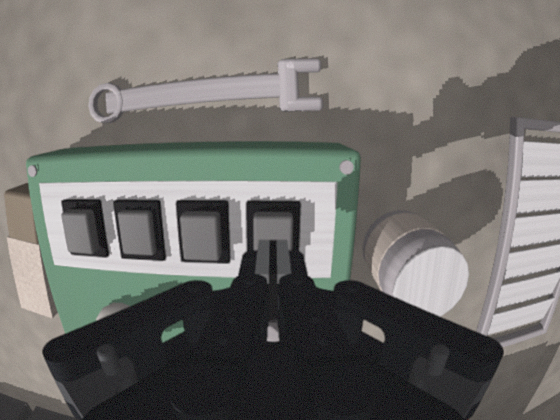

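```bash
python3 - <<'E'
from h import *
p=np.array([[.4979,.1694,.0644],[.4979,.1694,.074],[.4979,.1694,.084],[.4979,.1694,.094],[.4979,.1694,.104]])
print(proj("side",p).round(1), (proj("side",p)-[180,130])*4.2)
E
```

```text
[[251.4 197.6]
 [251.3 194.6]
 [251.2 191.4]
 [251.  188.2]
 [250.9 184.9]] [[300.02352338 283.80803214]
 [299.45217454 271.11015353]
 [298.85174033 257.76587048]
 [298.24584673 244.30025581]
 [297.63441895 230.71164716]]
```

```bash
python3 - <<'E'
from h import *
k=calibration("wrist");H=np.linalg.inv(k["hand_eye"])
for P in ([0,0,0],[0,0,-.02],[0,0,-.034],[.011,0,0],[.011,0,-.03],[-.011,0,0]):
    c=H[:3,:3]@P+H[:3,3];th=np.arctan2(np.hypot(c[0],c[1]),c[2]);u=c[:2]/np.hypot(*c[:2])*th*325.19+[272.58,202.17];print(P,u.round(1))
im=read_camera("side");cv2.imwrite("pics/s3.png",cv2.resize(im[155:225,215:305],None,fx=8,fy=8,interpolation=3)[:,:,::-1])
im=read_camera("top");cv2.imwrite("pics/t3.png",cv2.resize(im[170:260,170:290],None,fx=6,fy=6,interpolation=3)[:,:,::-1])
E
```

```text
[0, 0, 0] [271.9 234.7]
[0, 0, -0.02] [271.9 248.5]
[0, 0, -0.034] [271.8 260.2]
[0.011, 0, 0] [271.9 216.4]
[0.011, 0, -0.03] [271.9 235.7]
[-0.011, 0, 0] [271.9 252.2]
```

View pics/s3.png

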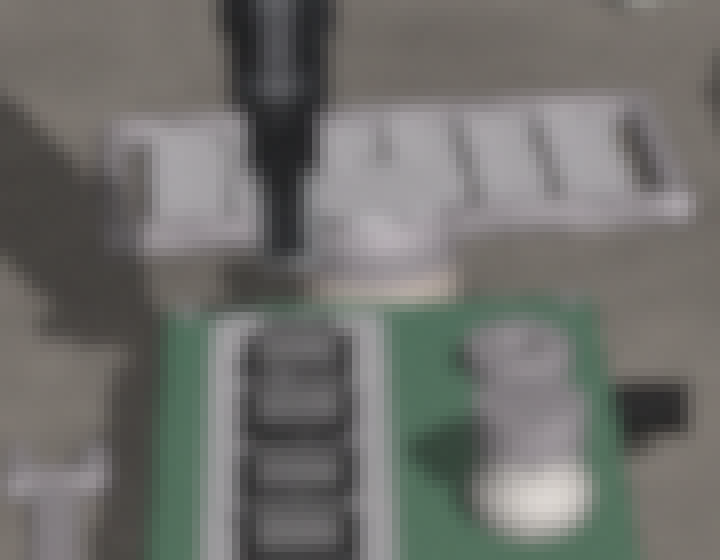

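View pics/t3.png

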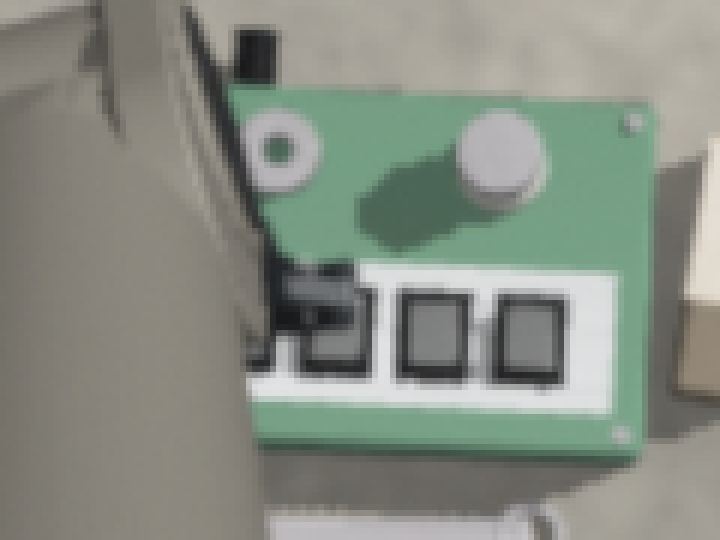

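Three readings disagree. The state gives the TCP at 64 mm with no contact force. The side view shows the visible tip at about row 187, well above key 1, where I would expect row 198. I'll check the camera height above the console with PnP before going lower.

```bash
python3 - <<'E'
import cv2
a=cv2.imread("pics/w2.png")
cv2.imwrite("pics/w2c.png",cv2.resize(a[135:335,15:375],None,fx=2.2,fy=2.2,interpolation=3))
cv2.imwrite("pics/w2d.png",cv2.resize(a[190:310,210:340],None,fx=5,fy=5,interpolation=3))
E
```

```text
(no output)
```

View pics/w2c.png

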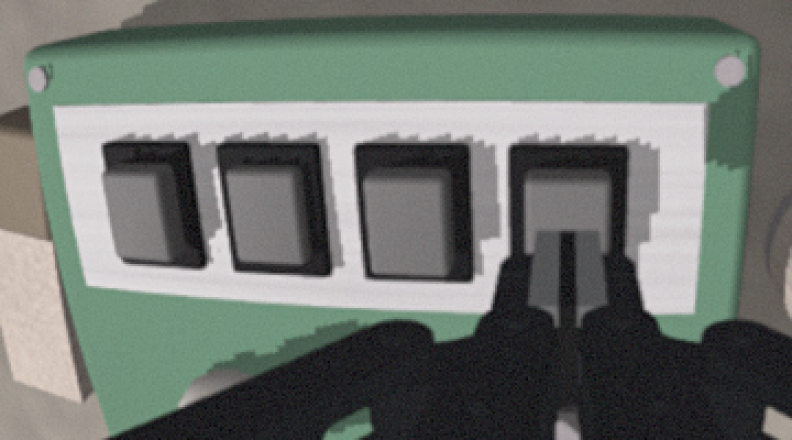

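View pics/w2d.png

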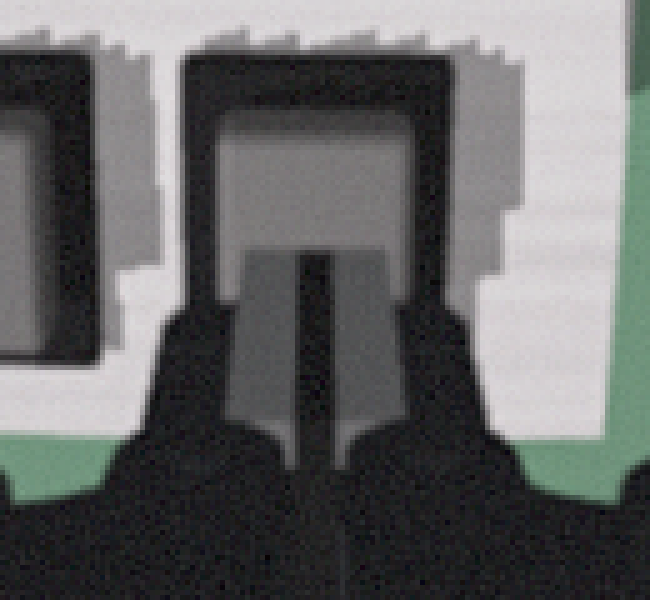

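```bash
python3 - <<'E'
from h import *
px=np.array([(364,172),(446,170),(450,275),(368,278),(106,170),(167,168),(180,260),(123,264),(525,172),(608,172)])/2.2+[15,135]-.3
def cap(y,z=.069):return [(-.044,y-.011,z),(-.044,y+.011,z),(-.016,y+.011,z),(-.016,y-.011,z)]
L=np.array(cap(.021)+cap(-.063)+cap(.063)[:2])
W=world([.5271,.1035,-.031],L)
k=calibration("wrist");K=k["mtx"];H=k["hand_eye"]
p=np.array([.4979,.1694,.0644]);q=[.001,.016,.99987,0]
R=Ro.from_quat([q[1],q[2],q[3],q[0]]).as_matrix();Rc=R@H[:3,:3];c0=p+R@H[:3,3]
def f(x):
    Rr=Ro.from_rotvec(x[3:]).as_matrix()@Rc if len(x)>3 else Rc
    c=(W-c0-x[:3])@Rr
    r=np.hypot(c[:,0],c[:,1]);th=np.arctan2(r,c[:,2])
    return (c[:,:2]/r[:,None]*th[:,None]*K[0,0]+K[:2,2]-px).ravel()
print(f(np.zeros(3)).reshape(-1,2).round(1).tolist())
for n in (3,6):
    r=least_squares(f,np.zeros(n),x_scale=.01);print(r.x.round(4),np.sqrt(np.mean(r.fun**2)).round(2))
o=get_obs();print(o["q"].round(4),o["eef_pos"])
E
```

```text
[[-5.6, 2.7], [-5.1, 3.8], [-3.9, 1.8], [-2.8, -0.6], [-6.4, 2.0], [-7.7, 3.4], [-6.0, 3.0], [-6.2, -0.8], [-5.1, 3.0], [-2.7, 3.0]]
[-0.0002 -0.0021  0.0044] 1.41
[ 0.0208  0.0028  0.0072 -0.0261  0.1129 -0.0103] 1.03
[-0.6301  0.4173  0.2271  2.041  -0.1423  0.6958  1.227 ] [0.49797032 0.16941899 0.06457621]
```

The wrist PnP says the arm pose is right to about 4 mm. Both the wrist and side views put the visible fingertips some 30 mm short of the nominal TCP. I'll go on by touch and use the relative contact heights.

>>> send_rows(motion="0 0 -0.3 0 0 0 1;0 0 -0.3 0 0 0 1")

```text
t: 4.57
eef_pos: [0.4985, 0.1697, 0.0589]
tool_rot: [0.002, 0.016, 1.0, 0.001]
contact_force: [-0.3, -0.1, -0.5]
gripper_width: 0.004
```

>>> send_rows(motion="0 0 -0.2 0 0 0 1;0 0 -0.2 0 0 0 1")

```text
t: 4.73
eef_pos: [0.4984, 0.1696, 0.0542]
tool_rot: [0.002, 0.016, 1.0, 0.001]
contact_force: [-0.4, 0.3, -0.4]
gripper_width: 0.0
```

```bash
python3 - <<'E'
from h import *
o=get_obs();print(o["t"],o["eef_pos"],o["contact_force"])
im=read_camera("side");cv2.imwrite("pics/s4.png",cv2.resize(im[155:225,215:305],None,fx=8,fy=8,interpolation=3)[:,:,::-1])
im=read_camera("wrist");cv2.imwrite("pics/w4.png",cv2.resize(im[190:310,210:340],None,fx=5,fy=5,interpolation=3)[:,:,::-1])
E
```

```text
4.7333 [0.49840654 0.16964068 0.054202  ] [-0.35403343  0.34314937 -0.35297573]
```

View pics/s4.png

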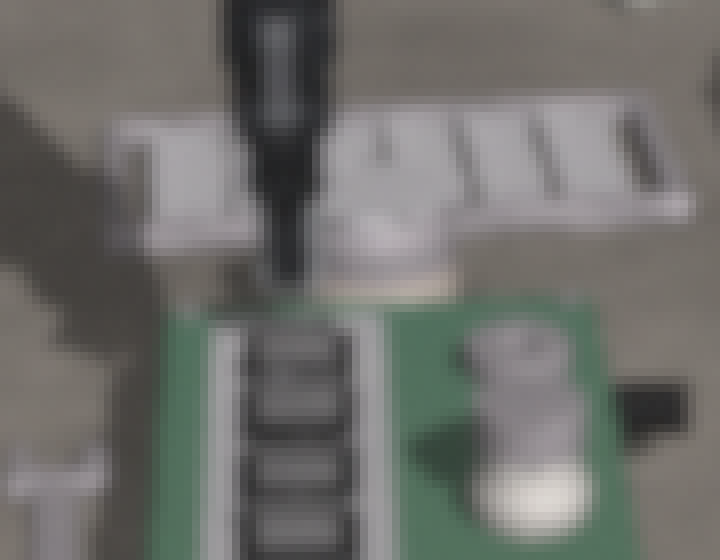

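View pics/w4.png

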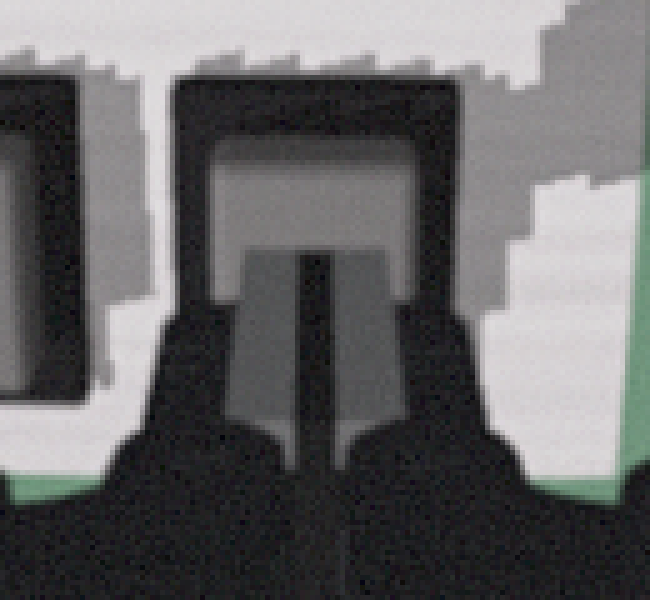

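>>> send_rows(motion="0 0 -0.2 0 0 0 1;0 0 -0.2 0 0 0 1;0 0 -0.2 0 0 0 1")

```text
t: 5.08
eef_pos: [0.4984, 0.1696, 0.0478]
tool_rot: [0.001, 0.016, 1.0, 0.001]
contact_force: [0.6, 0.3, 0.1]
gripper_width: -0.001
```

>>> send_rows(motion="0 0 -0.2 0 0 0 1")

```text
t: 5.17
eef_pos: [0.4985, 0.1696, 0.0456]
tool_rot: [0.002, 0.016, 1.0, 0.001]
contact_force: [0.3, 0.5, -0.3]
gripper_width: 0.005
```

>>> send_rows(motion="0 0 -0.1 0 0 0 1")

```text
t: 5.25
eef_pos: [0.4983, 0.1696, 0.0443]
tool_rot: [0.001, 0.016, 1.0, 0.0]
contact_force: [0.1, 0.3, -0.8]
gripper_width: -0.002
```

>>> send_rows(motion="0 0 -0.1 0 0 0 1")

```text
t: 5.33
eef_pos: [0.4983, 0.1696, 0.0431]
tool_rot: [0.001, 0.016, 1.0, 0.0]
contact_force: [-0.2, 0.1, 0.1]
gripper_width: -0.002
```

>>> send_rows(motion="0 0 -0.1 0 0 0 1")

```text
t: 5.42
eef_pos: [0.4982, 0.1695, 0.0419]
tool_rot: [0.001, 0.016, 1.0, 0.0]
contact_force: [-0.2, 0.1, 0.6]
gripper_width: 0.0
```

>>> send_rows(motion="0 0 -0.1 0 0 0 1")

```text
t: 5.5
eef_pos: [0.4983, 0.1695, 0.0408]
tool_rot: [0.001, 0.016, 1.0, 0.0]
contact_force: [0.5, -0.3, 0.3]
gripper_width: 0.002
```

```bash
python3 - <<'E'
from h import *
o=get_obs();print(o["t"],o["eef_pos"],o["contact_force"])
im=read_camera("side");cv2.imwrite("pics/s5.png",cv2.resize(im[155:225,215:305],None,fx=8,fy=8,interpolation=3)[:,:,::-1])
E
```

```text
5.5 [0.49828701 0.1695401  0.04082247] [ 0.46591886 -0.31204267  0.32854823]
```

View pics/s5.png

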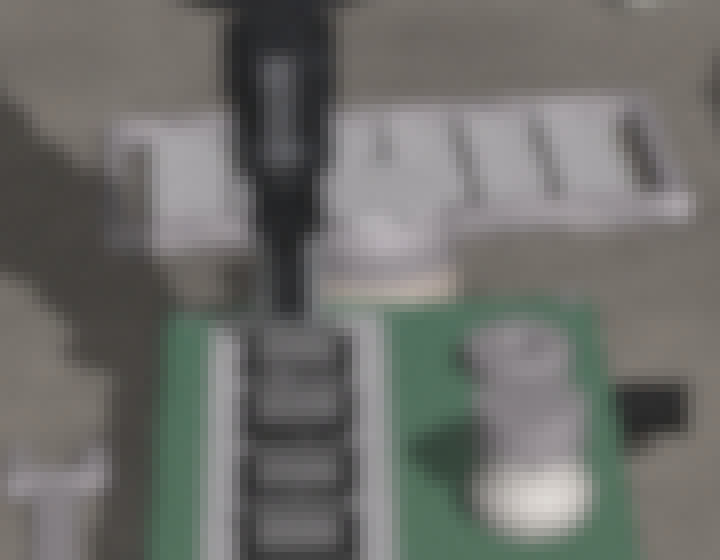

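>>> send_rows(motion="0 0 -0.2 0 0 0 1;0 0 -0.1 0 0 0 1")

```text
t: 5.72
eef_pos: [0.4983, 0.1696, 0.0376]
tool_rot: [0.001, 0.016, 1.0, 0.0]
contact_force: [-0.1, 0.0, 0.1]
gripper_width: -0.001
```

>>> send_rows(motion="0 0 -0.1 0 0 0 1")

```text
t: 5.8
eef_pos: [0.4983, 0.1696, 0.0366]
tool_rot: [0.001, 0.016, 1.0, 0.0]
contact_force: [-1.6, 0.0, 4.6]
gripper_width: -0.001
```

>>> send_rows(motion="0 0 -0.1 0 0 0 1")

```text
t: 5.88
eef_pos: [0.4983, 0.1696, 0.0358]
tool_rot: [0.001, 0.016, 1.0, 0.001]
contact_force: [-2.4, -0.2, 5.7]
gripper_width: 0.005
```

>>> send_rows(motion="0 0 -0.1 0 0 0 1")

```text
t: 5.97
eef_pos: [0.4983, 0.1696, 0.0351]
tool_rot: [0.001, 0.016, 1.0, 0.001]
contact_force: [-1.8, -1.5, 6.5]
gripper_width: 0.001
```

Contact came at TCP z ≈ 0.037. The force rises about 1.1 N per mm from 4 N, so key 1 is free and the real tip sits 32 mm above the reported TCP. Next I lift and move to place 2.

>>> send_rows(motion="0 0 0.8 0 0 0 1;0 0 0.6 0 0 0 1;-0.1 -2.1 0 0 0 0 1;0 -2.1 0 0 0 0 1;0 0 0 0 0 0 1")

```text
t: 6.38
eef_pos: [0.4983, 0.1283, 0.0517]
tool_rot: [0.003, 0.014, 1.0, 0.001]
contact_force: [0.6, -0.7, 0.4]
gripper_width: 0.002
```

>>> send_rows(motion="0 0 0 0 0 0 1")

```text
t: 6.47
eef_pos: [0.4985, 0.1281, 0.0523]
tool_rot: [0.003, 0.014, 1.0, 0.002]
contact_force: [0.6, 0.5, 0.7]
gripper_width: 0.004
```

>>> send_rows(motion="-0.1 -0.1 -0.5 0 0 0 1;0 0 -0.5 0 0 0 1;0 0 -0.1 0 0 0 1")

```text
t: 6.72
eef_pos: [0.498, 0.1285, 0.0414]
tool_rot: [0.004, 0.014, 1.0, 0.002]
contact_force: [-0.0, -0.6, 0.1]
gripper_width: 0.0
```

>>> send_rows(motion="0 0 -0.1 0 0 0 1;0 0 -0.1 0 0 0 1")

```text
t: 6.88
eef_pos: [0.4975, 0.1297, 0.0386]
tool_rot: [0.003, 0.013, 1.0, 0.002]
contact_force: [-0.7, -0.3, -0.1]
gripper_width: 0.002
```

>>> send_rows(motion="0 0 -0.1 0 0 0 1")

```text
t: 6.97
eef_pos: [0.4975, 0.1301, 0.0373]
tool_rot: [0.003, 0.013, 1.0, 0.002]
contact_force: [-0.2, -1.5, 4.4]
gripper_width: -0.002
```

>>> send_rows(motion="0 0 -0.1 0 0 0 1")

```text
t: 7.05
eef_pos: [0.4974, 0.13, 0.0363]
tool_rot: [0.003, 0.013, 1.0, 0.002]
contact_force: [-0.9, -2.5, 5.1]
gripper_width: -0.003
```

Key 2 also made contact at about 0.037, so it is free. Now place 3.

>>> send_rows(motion="0 0 0.8 0 0 0 1;0 0 0.6 0 0 0 1;-0.1 -2.2 0 0 0 0 1;-0.1 -2.2 0 0 0 0 1;0 0 0 0 0 0 1;0 0 0 0 0 0 1")

```text
t: 7.55
eef_pos: [0.4966, 0.0872, 0.0538]
tool_rot: [0.004, 0.011, 1.0, 0.003]
contact_force: [0.1, 1.0, 0.4]
gripper_width: 0.0
```

>>> send_rows(motion="0 0 -0.4 0 0 0 1;0 0 -0.4 0 0 0 1;0 0 0 0 0 0 1")

```text
t: 7.8
eef_pos: [0.4973, 0.0888, 0.0462]
tool_rot: [0.005, 0.011, 1.0, 0.004]
contact_force: [0.1, -0.0, 0.6]
gripper_width: -0.001
```

>>> send_rows(motion="-0.1 -0.4 -0.3 -0.5 0.6 -0.5 1;0 0 -0.2 0 0 0 1;0 0 0 0 0 0 1")

```text
t: 8.05
eef_pos: [0.4959, 0.0863, 0.0402]
tool_rot: [-0.001, 0.014, 1.0, -0.001]
contact_force: [-0.7, 0.3, -0.0]
gripper_width: 0.0
```

>>> send_rows(motion="0 0 -0.1 0 0 0 1")

```text
t: 8.13
eef_pos: [0.4959, 0.0865, 0.0389]
tool_rot: [-0.001, 0.014, 1.0, -0.001]
contact_force: [0.3, 0.8, 0.5]
gripper_width: 0.001
```

>>> send_rows(motion="0 0 -0.1 0 0 0 1")

```text
t: 8.22
eef_pos: [0.4958, 0.0867, 0.0377]
tool_rot: [-0.001, 0.014, 1.0, -0.001]
contact_force: [-0.8, 0.2, 0.2]
gripper_width: 0.001
```

>>> send_rows(motion="0 0 -0.1 0 0 0 1")

```text
t: 8.3
eef_pos: [0.4958, 0.0868, 0.0366]
tool_rot: [-0.001, 0.013, 1.0, -0.001]
contact_force: [0.6, -0.8, -0.6]
gripper_width: 0.003
```

>>> send_rows(motion="0 0 -0.1 0 0 0 1")

```text
t: 8.38
eef_pos: [0.4958, 0.0869, 0.0355]
tool_rot: [-0.001, 0.013, 1.0, -0.001]
contact_force: [0.3, 0.1, -0.1]
gripper_width: 0.0
```

>>> send_rows(motion="0 0 -0.1 0 0 0 1")

```text
t: 8.47
eef_pos: [0.4958, 0.0869, 0.0344]
tool_rot: [-0.001, 0.013, 1.0, -0.001]
contact_force: [0.0, 0.7, 0.3]
gripper_width: -0.001
```

Place 3 is low, with no contact at 0.0344. I expect contact near 0.033, so I take half-millimetre steps.

>>> send_rows(motion="0 0 -0.05 0 0 0 1")

```text
t: 8.55
eef_pos: [0.4957, 0.0869, 0.0338]
tool_rot: [-0.001, 0.013, 1.0, -0.001]
contact_force: [-0.0, -0.0, -0.7]
gripper_width: -0.003
```

>>> send_rows(motion="0 0 -0.05 0 0 0 1")

```text
t: 8.63
eef_pos: [0.4958, 0.0869, 0.0334]
tool_rot: [-0.001, 0.014, 1.0, -0.001]
contact_force: [-1.6, 0.3, 6.3]
gripper_width: -0.003
```

Key 3 made contact at about 0.0335, 4 mm lower than the others, so it is the latched one. I still have to tap place 4 first.

>>> send_rows(motion="0 0 0.8 0 0 0 1;0 0 0.8 0 0 0 1;-0.1 -2.2 0 0 0 0 1;0 -2.1 0 0 0 0 1;0 0 0 0 0 0 1;0 0 0 0 0 0 1")

```text
t: 9.13
eef_pos: [0.4961, 0.0438, 0.0538]
tool_rot: [0.0, 0.012, 1.0, -0.0]
contact_force: [0.5, 0.5, 0.1]
gripper_width: -0.003
```

>>> send_rows(motion="0 0 -0.4 0 0 0 1;0 0 -0.3 0 0 0 1;0 0 0 0 0 0 1")

```text
t: 9.38
eef_pos: [0.4968, 0.0451, 0.0474]
tool_rot: [0.001, 0.012, 1.0, 0.0]
contact_force: [-0.7, -0.2, -0.1]
gripper_width: -0.0
```

>>> send_rows(motion="-0.2 -0.2 -0.4 0 0 0 1;0 0 -0.2 0 0 0 1;0 0 0 0 0 0 1;0 0 -0.1 0 0 0 1")

```text
t: 9.72
eef_pos: [0.4941, 0.045, 0.0391]
tool_rot: [0.001, 0.01, 1.0, 0.0]
contact_force: [0.4, 0.2, 1.2]
gripper_width: 0.002
```

>>> send_rows(motion="0 0 -0.1 0 0 0 1")

```text
t: 9.8
eef_pos: [0.494, 0.0451, 0.0379]
tool_rot: [0.0, 0.01, 1.0, 0.0]
contact_force: [0.3, 0.4, -0.3]
gripper_width: -0.002
```

>>> send_rows(motion="0 0 -0.1 0 0 0 1")

```text
t: 9.88
eef_pos: [0.494, 0.0452, 0.0369]
tool_rot: [0.0, 0.01, 1.0, 0.0]
contact_force: [-0.7, -0.8, 5.1]
gripper_width: 0.001
```

Key 4 is free, with contact at about 0.037 and 5.1 N. Back to place 3 to press it.

>>> send_rows(motion="0 0 0.8 0 0 0 1;0 0 0.7 0 0 0 1;0.1 2.1 0 0 0 0 1;0 2.0 0 0 0 0 1;0 0 0 0 0 0 1;0 0 0 0 0 0 1")

```text
t: 10.38
eef_pos: [0.4963, 0.0863, 0.0559]
tool_rot: [0.002, 0.012, 1.0, 0.0]
contact_force: [0.7, -0.0, 0.3]
gripper_width: -0.001
```

>>> send_rows(motion="0 0 -0.4 0 0 0 1;0 0 -0.4 0 0 0 1;0 0 0 0 0 0 1")

```text
t: 10.63
eef_pos: [0.4967, 0.0851, 0.0484]
tool_rot: [0.002, 0.012, 1.0, 0.0]
contact_force: [0.0, -0.2, -0.2]
gripper_width: 0.006
```

>>> send_rows(motion="-0.1 0 -0.5 0 0 -0.3 1;0 0 -0.5 0 0 0 1;0 0 0 0 0 0 1")

```text
t: 10.88
eef_pos: [0.4953, 0.083, 0.0371]
tool_rot: [0.002, 0.017, 1.0, -0.0]
contact_force: [0.2, 0.1, -0.0]
gripper_width: 0.002
```

>>> send_rows(motion="0 0 -0.2 0 0 0 1;0 0 -0.2 0 0 0 1;0 0 -0.1 0 0 0 1")

```text
t: 11.13
eef_pos: [0.495, 0.0824, 0.0316]
tool_rot: [0.001, 0.017, 1.0, -0.0]
contact_force: [-2.5, 0.3, 7.4]
gripper_width: -0.001
```

>>> send_rows(motion="0 0 -0.15 0 0 0 1")

```text
t: 11.22
eef_pos: [0.495, 0.0825, 0.0304]
tool_rot: [0.001, 0.017, 1.0, -0.0]
contact_force: [-4.6, -0.7, 19.4]
gripper_width: -0.002
```

>>> send_rows(motion="0 0 -0.15 0 0 0 1")

```text
t: 11.3
eef_pos: [0.495, 0.0825, 0.0301]
tool_rot: [0.001, 0.017, 1.0, 0.0]
contact_force: [-9.7, -0.7, 34.3]
gripper_width: -0.003
```

The key is at its stop: 7 mm below the free level, with the force rising steeply. I lift off and look.

>>> send_rows(motion="0 0 0.8 0 0 0 1;0 0 1 0 0 0 1;0 0 2.5 0 0 0 1;0 0 2.5 0 0 0 1;0 0 2.5 0 0 0 1;0 0 2.5 0 0 0 1;0 0 2.5 0 0 0 1;0 0 0 0 0 0 1;0 0 0 0 0 0 1;0 0 0 0 0 0 1;0 0 0 0 0 0 1")

```text
t: 12.22
eef_pos: [0.4939, 0.0815, 0.1809]
tool_rot: [0.001, 0.018, 1.0, 0.0]
contact_force: [0.4, -1.1, -0.6]
gripper_width: 0.005
```

```bash
python3 - <<'E'
from h import *
o=get_obs();print(o["t"],o["eef_pos"],o["contact_force"])
im=read_camera("wrist");cv2.imwrite("pics/w6.png",im[:,:,::-1]);cv2.imwrite("pics/w6c.png",cv2.resize(im[110:230,130:390],None,fx=3,fy=3,interpolation=3)[:,:,::-1])
im=read_camera("side");cv2.imwrite("pics/s6.png",cv2.resize(im[155:225,215:305],None,fx=8,fy=8,interpolation=3)[:,:,::-1])
E
```

```text
12.2167 [0.49390823 0.08150545 0.1809237 ] [ 0.39063101 -1.05957711 -0.5809196 ]
```

View pics/w6.png

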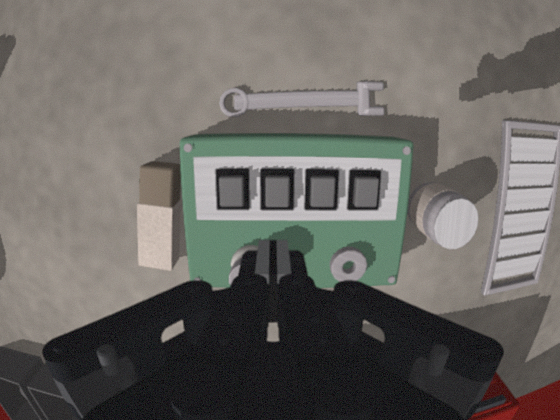

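View pics/w6c.png

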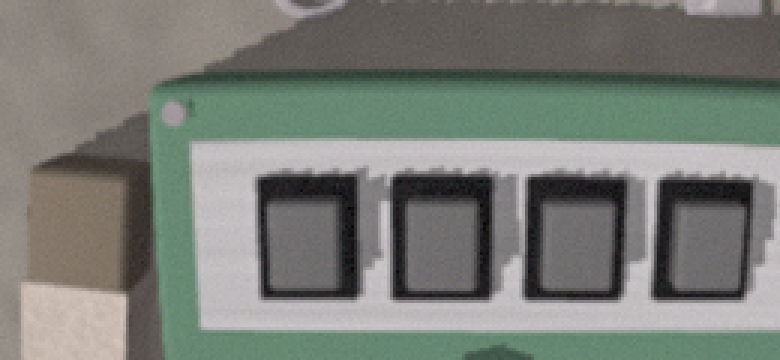

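View pics/s6.png

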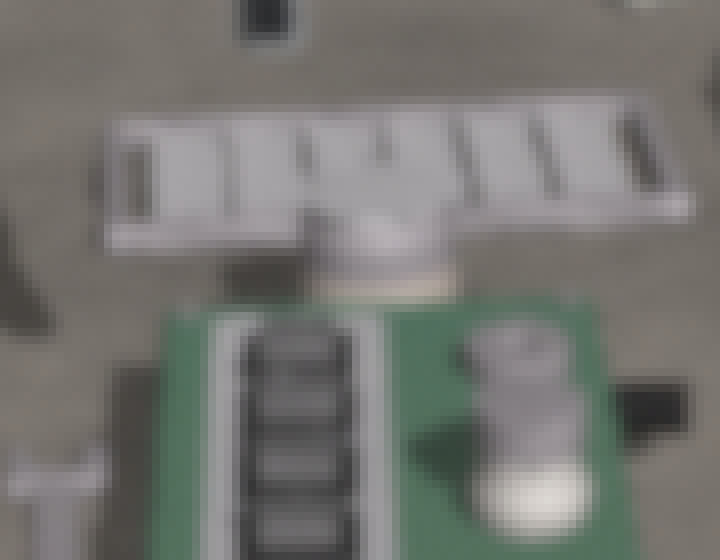

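The wrist view shows key 3 (column 277, row 190) with the same wide shadow as its neighbours, where it had been narrower. In the side view its cap now stands like the others. The loose things look unmoved and the gripper is clear.

```bash
python3 -c "
from station import *
print(hand_in())"
```

```text
the job is handed in; nothing more can be done
None
```

I tapped the four keys from left to right, and the latched one was key 3. I then pressed it to its stop, let go and handed the job in at about 12.3 s of the 48 s. `hand_in()` reports no verdict.

- **Finding the latched key:** Keys 1, 2 and 4 made contact at a reported TCP height of about 37 mm and gave at 4–6.5 N, pushed down 2.2 mm at most. Key 3 made contact at about 33.5 mm, 3.5–4 mm lower.
- **Pressing it:** The force on key 3 rose from 7 N to 34 N at its stop, 7 mm below the free level.
- **Last checks:** In the wrist and side views, key 3's shadow and cap height match the other three. The loose things look unmoved, though I checked them only by eye. The gripper was about 14 cm clear of the keys.
- **What disagreed:** The fingertips touched with the reported TCP about 32 mm below the key tops. The side and wrist pictures also showed the tips ending about 30 mm short of that point. I therefore judged the keys by their contact heights relative to each other, not by the reported height. I did not re-tap key 3 afterwards, so its final height rests on the pictures alone.

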